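Take a depth reading of a blind pillar with a collar gauge

ROBOT

A 6-joint arm with a two-finger parallel gripper is mounted at the origin on the work surface. World frame = base frame: x ahead of the robot, y to its left, z up, the work surface at z = 0. Lengths are in m, angles in rad, forces in N, time in s.
With the tool pointing down it reaches from about 0.325 to 0.9 m from the base axis. Payload 6.1 kg.
Tool frame: the origin (TCP) lies midway between the tips of the shut fingers; the grasp point (between the pads) lies 19 mm behind it; x points along the fingers, y is the direction in which the jaws open and shut, and the axes are right-handed (so a half turn about x gives the same grasp; the last joint's range is limited). The gripper opens to 85 mm and grips with 20 to 120 N. Pads are 22 mm wide; open, the fingers measure 114 mm over their backs; the gripper's body (76 mm by 85 mm) begins 54 mm behind the grasp point. The pads swing forward as they close: fully open they stand 13 mm farther back than shut.
Start: joints at [1.216, 0.22, 1.526, -0, 1.395, -0.126], TCP at [0.142, 0.609, 0.231] pointing down, gripper open.
Joint ranges: [-2.98, 2.98], [-0.91, 2.08], [0.09, 2.57], [-1.24, 4.39], [0.2, 2.65], [-2.68, 2.68]. Speed limits (rad/s): [2.57, 2.57, 3.01, 3.14, 3.14, 3.14].

INTERFACE

Orientations are given as [roll, pitch, yaw] about the fixed x, y, z axes, in that order (R = Rz(yaw) Ry(pitch) Rx(roll)).
In Python, from plant import movep, move_l, set_joints, gripper_to, hold, inverse_kinematics, observe, get_image, get_calibration, Unreachable, job_done gives the robot as it stands. Calls block until the motion is done:
- movep(position, orientation): joint-space move of the TCP to a pose.
- move_l(position, feed=0.15, rotation=None, max_force=None): straight line of the TCP; rotation=None keeps the orientation; feed is the mean speed in m/s. With max_force (N) it stops when the force on the tool has changed by that much, and returns True; else False.
- set_joints(angles): joint-space move.
- gripper_to(opening, f_grip=None): finger opening in m; f_grip is the grip in N (None keeps the last); returns when the fingers have stopped.
- hold(seconds).
- inverse_kinematics(position, orientation): joint angles nearest the present ones, or None.
- observe(): the state.
- get_image(name): name is "scene" or "top"; returns (picture, depth): 420x560x3 uint8, red, green, blue; 420x560 float32, m along the optical axis (not along the pixel's ray), 0 where there is no reading.
- get_calibration(name): a dict with "intrinsics" (3x3 intrinsics, pixels), "world_from_camera" (4x4, takes a point from camera to world coordinates). Camera axes: x right, y down, z forward; pixel columns grow to the right and rows downward; lengths in m; the calibration is good to about 2 mm. A picture is of the moment at which its call begins. get_calibration takes no time and is no camera call.
A pose or a line that the arm cannot do raises Unreachable and nothing moves.
- job_done(): hands the job in, once; it reports no verdict.
The state is a dict: "time_s": time; "q": joint angles; "joint_velocities": joint speeds; "joint_torque": joint torques, N m; "eef_pos": TCP position; "tcp_rot": TCP orientation; "ft_force": force on the tool from outside, world axes, zero at the start; "torque": the same for the moment, N m; "opening": finger opening in m.
Only numpy, scipy, OpenCV 4.12 (cv2) and the standard library are available. Lean on these libraries where they do the work, as an engineer would, in place of code of your own. Each camera call takes 0.05 s, during which the arm holds its last target. There are 200 camera calls.

TASK

Take the depth gauge (the tool with the sliding collar on its bare rod) out of the tool stand, lower its rod into the open hole of the thick pillar in the grey housing, and press it gently down, with no more than about 20 N, until the rod stands on the hole's hidden bottom; the pillar's rim pushes the collar up the rod meanwhile, and that marks the depth. Let go and leave the gauge standing in the hole, rod at the bottom and collar resting on the rim. Leave the two drivers in their stand, and do not bump the housing with the gripper.

Things in the scene. Friction and masses are not known exactly. Their poses are not given: they have to be found in the camera images.
- gauge_handle (a point): Depth gauge (loose, 80 g, round), centre of its handle. Stands upright in one of the stand's holes, its collar resting on the stand's top. From the bottom: steel rod, diameter 8 mm, 75 mm long, 3 mm tapered foot; then a ridged aluminium handle, diameter 20 mm, 45 mm long. This point is half-way up the handle, on the axis, 97.5 mm above the rod's foot. z: up the gauge.
- gauge_tip (a point): Centre of the foot of the gauge's rod.
- collar_face (a point): Centre of the underside of the gauge's dark steel collar (24 mm in diameter, 14 mm high). It slides on the rod with a steady friction of about 5 N and stays where put; at the start its underside is 16 mm above the rod's foot, as low as it goes, and it can slide up 45 mm. In the stand this underside lies on the stand's top.
- hole (a point): Centre of the mouth of the hole in the thick pillar (30 by 30 mm, flat top = rim, 64 mm above the table, the housing's highest part) in the housing's empty end. The hole is vertical, 10 mm in diameter with a 2 mm lead-in, and blind: 28 to 46 mm deep, differing from housing to housing; nothing outside shows how deep. Its bottom is hard.
- housing: Grey plastic housing, open on top, fixed: 200 mm (x) by 150 mm (y), walls 52 mm high; origin at the centre of its underside. A green circuit board (top 30 mm above the table, display block to 40 mm) fills its +x part; the pillar stands at x = -60 mm, y = 0 of its frame, between two slim posts 38 mm high in the corners of that end.
- stand: Aluminium tool stand, fixed: block 60 mm (x) by 240 mm (y), 40 mm high, on a thin black base of 90 by 260 mm; origin at the centre of its underside. Three vertical 10 mm holes, 20 mm deep, at y = -80, 0 and +80 mm hold the gauge and two drivers, in any order.
- nut_driver: Thick driver with a black handle (26 mm in diameter), standing in the stand with its shoulder on the stand's top, 77 mm above it; no bare rod or collar shows. Its origin is at the foot of its shank, 18 mm below the stand's top. To be left there.
- bit_driver: Slimmer, shorter driver with a black handle (20 mm in diameter), standing likewise, 52 mm above the stand's top; origin 18 mm below the stand's top. To be left there.

How it is judged:
On the way, in this order (a step that is already met when the one before it is completed fails the run):
1. the gauge is lifted out of the stand: foot of the rod more than 60 mm above the table (height (world z) of gauge_tip above 0.06 m), for 0.1 s.
2. the rod, in the pillar's hole and upright, presses on the hole's bottom (more than 1 N) while the collar lies on the rim (within 1.5 mm) (contact force between gauge and seat above 1 N and horizontal distance between gauge_tip and hole below 0.004 m and z of gauge_tip in the frame of hole below -0.026 m and z of collar_face in the frame of hole below 0.0015 m), for 0.1 s.
At the end, for the whole second after the job is handed in: The gauge stands released and still in the pillar's hole, upright within 5 degrees, after its rod has pressed on the hole's bottom, and the collar's underside rests on the pillar's rim within 1.5 mm (horizontal distance between gauge_tip and hole below 0.004 m and z of gauge_tip in the frame of hole below -0.026 m and z of collar_face in the frame of hole between -0.0015 and 0.0015 m and angle between gauge_handle's own z axis and vertical below 0.09 rad and linear speed of gauge below 0.01 m/s); the robot touches nothing.
It fails at once if the gauge is pressed against the housing (bottom of the hole included) with more than 25 N (contact force between gauge and housing above 25 N).
It fails at once if the fingers or the arm bump the housing (more than 5 N) (contact force between any of the fingers, the arm and housing above 5 N).
It fails at once if a driver is moved more than 20 mm (distance of any of nut_driver, bit_driver from where it was at the start of the episode above 0.02 m).
It also fails if it takes over 72 s, if anything falls off the work surface, if the arm or the gripper's body presses on something with over 40 N, if the wrist force passes 120 N, or if a joint passes its speed limit or range.

## Working session

There is one attempt and no reset: what is moved stays moved. The work goes in short steps, each a Python script; the robot and the scene stay as the last script left them, time stands still between calls to the robot, and variables do not carry over. Pictures are saved under pics/ and viewed, about 8 in all and at most 12, crops included, and the job is handed in when it is done.

```bash
mkdir -p pics; ls; python3 - <<'E'
from plant import *
import cv2,numpy as np
for n in("scene","top"):
    im,d=get_image(n); cv2.imwrite(f"pics/{n}0.png",im[:,:,::-1]); np.save(f"pics/{n}0.npy",d)
    c=get_calibration(n); print(n,np.round(c["intrinsics"],1).tolist(),np.round(c["world_from_camera"],3).tolist())
s=observe();print(s["eef_pos"],s["tcp_rot"],s["ft_force"],s["time_s"])
E
```

```text
pics
scene [[459.2, 0.0, 277.1], [0.0, 459.2, 204.8], [0.0, 0.0, 1.0]] [[0.223, 0.682, -0.696, 1.128], [0.975, -0.157, 0.158, -0.185], [-0.002, -0.714, -0.7, 0.652], [0.0, 0.0, 0.0, 1.0]]
top [[464.6, 0.0, 280.1], [0.0, 464.6, 206.4], [0.0, 0.0, 1.0]] [[-0.003, -0.996, 0.093, 0.481], [-1.0, 0.001, -0.021, -0.042], [0.021, -0.093, -0.995, 1.054], [0.0, 0.0, 0.0, 1.0]]
[0.14155206 0.60818748 0.23027033] [-1.69952009  1.56896871 -1.92831828] [ 0.89668629 -0.3844625  -0.17480798] 0.1
```

View pics/scene0.png

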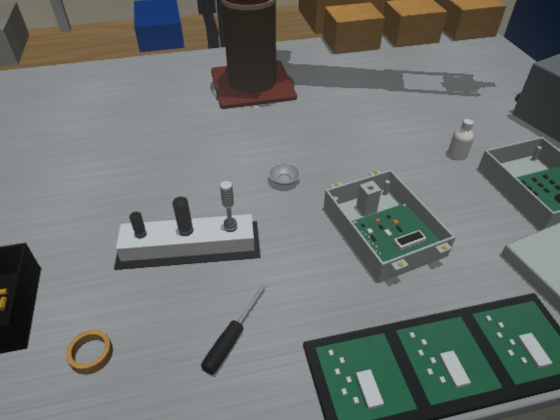

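View pics/top0.png

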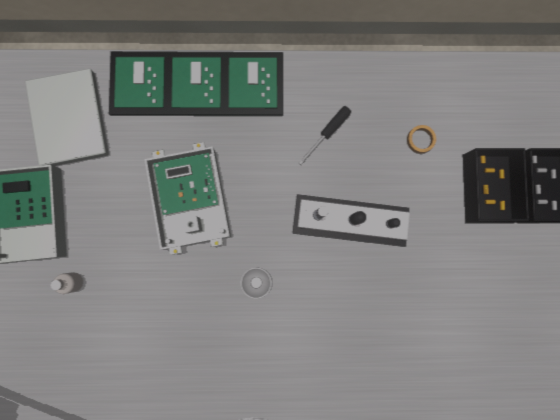

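The scene view shows the stand with the gauge at about (228,205), right-hand hole, and both drivers to its left. The pillar is at (369,195). In the top view the gauge is near (320,213) and the pillar hole near (191,225). I'll crop these closer.

```bash
cat > h.py <<'E'
import numpy as np,cv2
from plant import *
def ray(n,uv):
    c=get_calibration(n);K=c["intrinsics"];T=np.array(c["world_from_camera"])
    d=T[:3,:3]@np.linalg.solve(K,[uv[0],uv[1],1.]);return T[:3,3],d
def onz(n,uv,z):
    o,d=ray(n,uv);return o+d*(z-o[2])/d[2]
def proj(n,p):
    c=get_calibration(n);T=np.linalg.inv(c["world_from_camera"]);q=np.array(c["intrinsics"])@(T[:3,:3]@p+T[:3,3]);return q[:2]/q[2]
def tri(a,b):
    (o1,d1),(o2,d2)=ray("scene",a),ray("top",b)
    s=np.linalg.lstsq(np.c_[d1,-d2],o2-o1,rcond=None)[0]
    p,q=o1+s[0]*d1,o2+s[1]*d2;return (p+q)/2,np.linalg.norm(p-q)
E
python3 - <<'E'
from h import *
a=cv2.imread("pics/scene0.png");b=cv2.imread("pics/top0.png")
f=lambda i,x,y,w=50,h=37:cv2.resize(i[y:y+h,x:x+w],(400,296),interpolation=cv2.INTER_CUBIC)
cv2.imwrite("pics/c1.png",np.vstack([np.hstack([f(a,345,170),f(a,205,175,80,59)]),np.hstack([f(b,166,207),f(b,295,195)])]))
# stand top (bright, low-sat) and base, housing outline from top
g=cv2.cvtColor(b,cv2.COLOR_BGR2GRAY)
m=np.zeros_like(g);m[185:255,285:420]=255
base=((g<60)&(m>0)).astype(np.uint8)
base=cv2.morphologyEx(base,cv2.MORPH_CLOSE,np.ones((5,5)))
cs=max(cv2.findContours(base,0,2)[0],key=cv2.contourArea)
box=cv2.boxPoints(cv2.minAreaRect(cs));P=np.array([onz("top",p,.004) for p in box]);print(box,P.round(4),P.mean(0))
print(np.linalg.norm(np.diff(P,axis=0),axis=1))
E
```

```text
[[350. 212.]
 [364. 212.]
 [364. 223.]
 [350. 223.]] [[ 0.5668 -0.2233  0.004 ]
 [ 0.5667 -0.2553  0.004 ]
 [ 0.5417 -0.2548  0.004 ]
 [ 0.5417 -0.2229  0.004 ]] [ 0.55423984 -0.23906714  0.004     ]
[0.03196905 0.02506352 0.03189782]
```

View pics/c1.png

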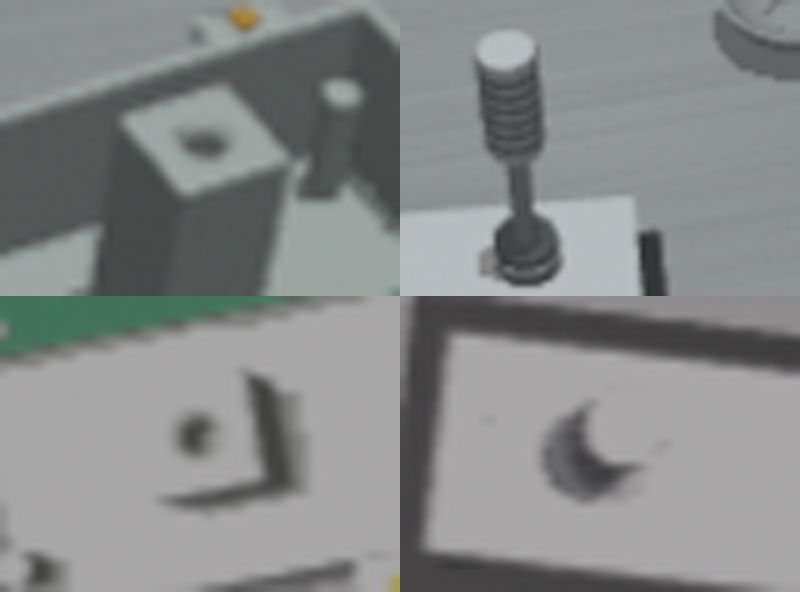

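Crop readings: pillar hole at scene (370.2,187.2) and top (190.3,223.9). The gauge's handle top is at scene (226.2,184.8) and top (323.1,211.3). The collar in the top view is at about (317.8,214.6).

```bash
python3 - <<'E'
from h import *
print("hole tri",tri((370.2,187.2),(190.3,223.9)),onz("scene",(370.2,187.2),.064),onz("top",(190.3,223.9),.064))
print("gauge top tri",tri((226.2,184.8),(323.1,211.3)),onz("scene",(226.2,184.8),.144),onz("top",(323.1,211.3),.144))
print("collar",onz("top",(317.8,214.6),.054))
# drivers tops, yaw of stand
b=cv2.imread("pics/top0.png");g=cv2.cvtColor(b,cv2.COLOR_BGR2GRAY)
m=np.zeros_like(g);m[180:260,285:425]=1
w=((g>140)&(m>0)).astype(np.uint8)
n,l,st,ce=cv2.connectedComponentsWithStats(w)
print(st[:6])
w=((g<80)&(m>0)).astype(np.uint8);n,l,st,ce=cv2.connectedComponentsWithStats(w)
for i in range(1,n):
    if st[i,4]>30:
        ys,xs=np.where(l==i);r=cv2.minAreaRect(np.c_[xs,ys].astype(np.float32));P=onz("top",r[0],.04);print(r,P)
for n in("scene","top"):
    d=np.load(f"pics/{n}0.npy"); print(d[150,250],(d==0).mean())
    for uv in [(370,183),(226,185)] if n=="scene" else [(188,226),(323,211)]:
        o,r=ray(n,uv); print(n,uv,o+r*d[uv[1],uv[0]])
for y in np.linspace(-np.pi,np.pi,9):
  q=inverse_kinematics([.565,-.16,.15],[np.pi,np.pi/2,y]);print(y,None if q is None else np.round(q,2))
E
```

```text
hole tri (array([0.53739861, 0.12888111, 0.06489156]), np.float64(0.0025472690427748245)) [0.53668122 0.13066654 0.064     ] [0.53702851 0.12780995 0.064     ]
gauge top tri (array([ 0.55719512, -0.14398506,  0.14363083]), np.float64(0.004152058055104697)) [ 0.55817629 -0.14199528  0.144     ] [ 0.55684527 -0.14600461  0.144     ]
collar [ 0.55717645 -0.14473584  0.054     ]
[[     0      0    560    420 227762]
 [   285    180     73     54   1223]
 [   348    180      3      2      3]
 [   353    180      1      1      1]
 [   371    181      1      1      1]
 [   373    181      1      1      1]]
((350.8186340332031, 220.17825317382812), (113.50568389892578, 39.07963180541992), 6.842772960662842) [ 0.54586268 -0.21858624  0.04      ]
((357.04998779296875, 217.6500244140625), (11.384199142456055, 16.76007080078125), 71.56504821777344) [ 0.55139516 -0.23240457  0.04      ]
((392.923095703125, 222.6153564453125), (8.236878395080566, 12.551432609558105), 78.69007110595703) [ 0.540337   -0.31126682  0.04      ]
1.0610789 0.004221938775510204
scene (370, 183) [0.5265287  0.13399972 0.06520003]
scene (226, 185) [ 0.55774561 -0.14232613  0.14324517]
1.0743595 0.004000850340136054
top (188, 226) [0.53267781 0.13295232 0.06204319]
top (323, 211) [ 0.55738432 -0.1457407   0.14464422]
-3.141592653589793 [-0.41  0.2   1.71 -0.    1.23 -1.98]
-2.356194490192345 None
-1.5707963267948966 None
-0.7853981633974483 [-0.41  0.2   1.71 -0.    1.23  1.95]
0.0 [-0.41  0.2   1.71  0.    1.23  1.16]
0.7853981633974483 [-0.41  0.2   1.71  0.    1.23  0.38]
1.5707963267948966 [-0.41  0.2   1.71  0.    1.23 -0.41]
2.356194490192345 [-0.41  0.2   1.71  0.    1.23 -1.2 ]
3.141592653589793 [-0.41  0.2   1.71 -0.    1.23 -1.98]
```

```bash
python3 - <<'E'
from h import *
R=[np.pi,np.pi/2,np.pi/2]; x,y=.5573,-.1442
movep([x,y,.215],R)
print(move_l([x,y,.102],feed=.12,max_force=8))
s=observe();print(s["eef_pos"],s["ft_force"])
gripper_to(.016,f_grip=60)
s=observe();print(s["opening"],s["ft_force"],s["time_s"])
print(move_l([x,y,.175],feed=.06))
s=observe();print(s["opening"],s["ft_force"],s["eef_pos"],s["time_s"])
im,d=get_image("scene");cv2.imwrite("pics/s1.png",im[:,:,::-1])
im2,d=get_image("top");cv2.imwrite("pics/t1.png",im2[:,:,::-1])
f=lambda i,u,v:cv2.resize(i[v-55:v+55,u-70:u+70,::-1],(400,314),interpolation=cv2.INTER_CUBIC)
cv2.imwrite("pics/c2.png",np.hstack([f(im,225,175),f(im2,322,212)]))
E
```

```text
False
[ 0.55805243 -0.14448927  0.10301255] [-0.39751998  0.03642242 -0.03765779]
0.018497234195224335 [0.15796073 0.4338463  0.90843697] 4.825
False
0.01852093368442269 [-0.56241544 -0.58701935 -1.00495499] [ 0.55692901 -0.14406764  0.17438261] 6.1917
```

View pics/c2.png

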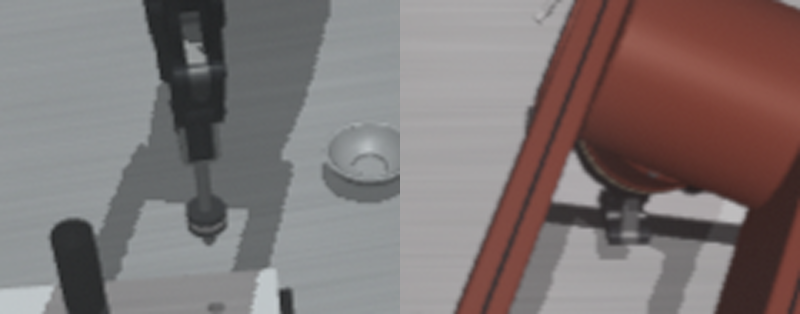

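The gauge is held with its collar near the foot. Next I'll move it above the hole and check from the scene camera.

```bash
python3 - <<'E'
from h import *
R=[np.pi,np.pi/2,np.pi/2]; x,y=.5367,.129
move_l([.557,-.144,.20],feed=.15)
move_l([x,y,.20],feed=.15)
move_l([x,y,.152],feed=.08,max_force=5)
hold(.3)
s=observe();print(s["opening"],s["ft_force"],s["eef_pos"],s["time_s"])
im,d=get_image("scene");cv2.imwrite("pics/s2.png",im[:,:,::-1])
f=lambda i,x,y,w=50,h=37:cv2.resize(i[y:y+h,x:x+w,::-1],(800,592),interpolation=cv2.INTER_CUBIC)
cv2.imwrite("pics/c3.png",f(im,345,160))
for z in(.064,.072,.088):print(z,proj("scene",np.array([.53668,.13067,z])))
E
```

```text
0.018495457500585108 [ 0.4290757  -0.41419602 -1.10623045] [0.53706674 0.12905651 0.15257673] 9.6333
0.064 [370.20147997 187.1993042 ]
0.072 [370.79458155 184.06215241]
0.088 [372.00405925 177.66474052]
```

View pics/c3.png

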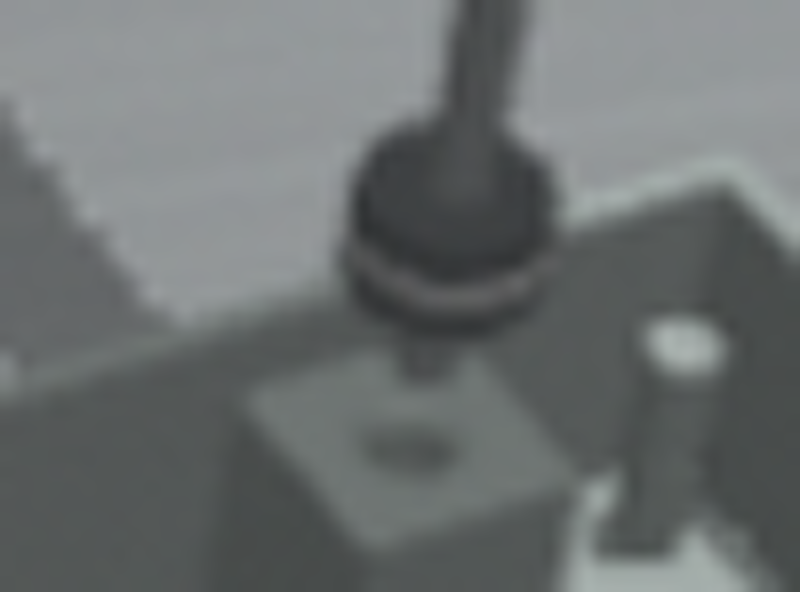

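The hole is at (370.2,187.3), the foot at about (371.0,183) and the collar at about (372.7,174). All are within about 1 mm of what I predicted, with x perhaps 0.5 mm short. I'll insert with a force guard.

```bash
python3 - <<'E'
from h import *
x,y=.5371,.129
f0=observe()["ft_force"]
move_l([x,y,.1515],feed=.05)
r=move_l([x,y,.131],feed=.02,max_force=5)
for _ in range(3):
    hold(.1);s=observe();print(r,np.round(s["ft_force"]-f0,2),s["torque"].round(2),s["eef_pos"].round(4),s["time_s"])
im,d=get_image("scene")
cv2.imwrite("pics/c4.png",cv2.resize(im[160:197,345:395,::-1],(800,592),interpolation=cv2.INTER_CUBIC))
E
```

```text
False [-0.41 -0.03 -0.19] [-0.    0.11 -0.  ] [0.5371 0.129  0.1311] 11.2083
False [-0.43  0.31 -0.97] [0.02 0.04 0.02] [0.5371 0.129  0.1311] 11.3083
False [-0.2  -0.54  0.25] [0.07 0.09 0.04] [0.5371 0.129  0.1311] 11.4083
```

View pics/c4.png

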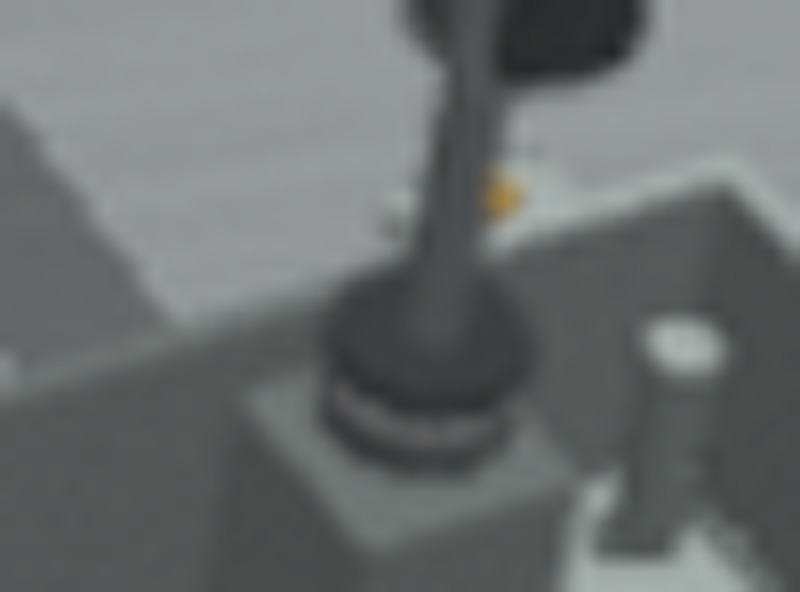

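The rod is in the hole with no contact force, and the collar is about 4 mm above the rim. Now a slow press in a single guarded move (11 N).

```bash
python3 - <<'E'
from h import *
x,y=.5371,.129
f0=np.mean([(hold(.02),observe()["ft_force"])[1] for _ in range(10)],0)
r=move_l([x,y,.093],feed=.006,max_force=11)
for _ in range(5):
    hold(.06);s=observe();print(r,np.round(s["ft_force"]-f0,2),s["eef_pos"].round(4),s["opening"],s["time_s"])
E
```

```text
True [-0.34 -0.    4.87] [0.5371 0.1291 0.1042] 0.018706656656043277 15.7
True [0.13 0.38 4.44] [0.5371 0.1291 0.1042] 0.018643147724682785 15.7583
True [-0.83  0.09  4.54] [0.5371 0.1291 0.1042] 0.018736672390775273 15.8167
True [0.59 0.19 4.58] [0.5371 0.1291 0.1042] 0.018342192731535326 15.875
True [ 1.44 -0.21  4.38] [0.5371 0.1291 0.1043] 0.0184528851781136 15.9333
```

It stopped at a depth of about 39 mm, then relaxed to 4.5 N. I'll press a little further to confirm a hard stop.

```bash
python3 - <<'E'
from h import *
x,y=.5371,.129
z=observe()["eef_pos"][2]
for i in range(8):
    z-=.0003
    r=move_l([x,y,z],feed=.005,max_force=6)
    F=[]
    for _ in range(8): hold(.03);s=observe();F.append(s["ft_force"][2])
    print(r,round(z,4),s["eef_pos"].round(4),round(np.mean(F),2),s["time_s"])
    if np.mean(F)>11:break
hold(.3)
E
```

```text
False 0.104 [0.5372 0.1291 0.1042] 5.0 16.45
False 0.1037 [0.5372 0.1291 0.1042] 7.42 16.9667
False 0.1034 [0.5372 0.1291 0.1042] 9.11 17.4833
False 0.1031 [0.5372 0.1291 0.1041] 10.46 18.0
False 0.1028 [0.5373 0.1291 0.104 ] 12.21 18.5167
```

It is a hard stop: the force rises with no travel. I'll ease off, release, retreat and check.

```bash
python3 - <<'E'
from h import *
x,y=.5371,.129
move_l([x,y,.1037],feed=.005);s=observe();print(s["ft_force"],s["eef_pos"])
gripper_to(.085);hold(.2)
s=observe();print(s["opening"],s["ft_force"],s["eef_pos"])
print(move_l([s["eef_pos"][0],s["eef_pos"][1],.20],feed=.08,max_force=5))
movep([.42,-.10,.25],[np.pi,np.pi/2,np.pi/2])
hold(.5);s=observe();print(s["ft_force"],s["eef_pos"],s["time_s"])
im,d=get_image("scene");im2,_=get_image("top")
f=lambda i,x,y:cv2.resize(i[y:y+60,x:x+40,::-1],(400,600),interpolation=cv2.INTER_CUBIC)
cv2.imwrite("pics/c5.png",np.hstack([f(im,352,145),f(im2,172,195)]))
cv2.imwrite("pics/s5.png",im[:,:,::-1])
E
```

```text
[-1.62240285  0.54465897  5.7222476 ] [0.53722745 0.12906723 0.10412286]
0.08498381499128592 [-1.07720333  0.52509668  0.58351549] [0.53712706 0.12899984 0.10374077]
False
[-0.03263414 -0.42434458  0.28973123] [ 0.42009836 -0.09976828  0.24991384] 22.8917
```

View pics/c5.png

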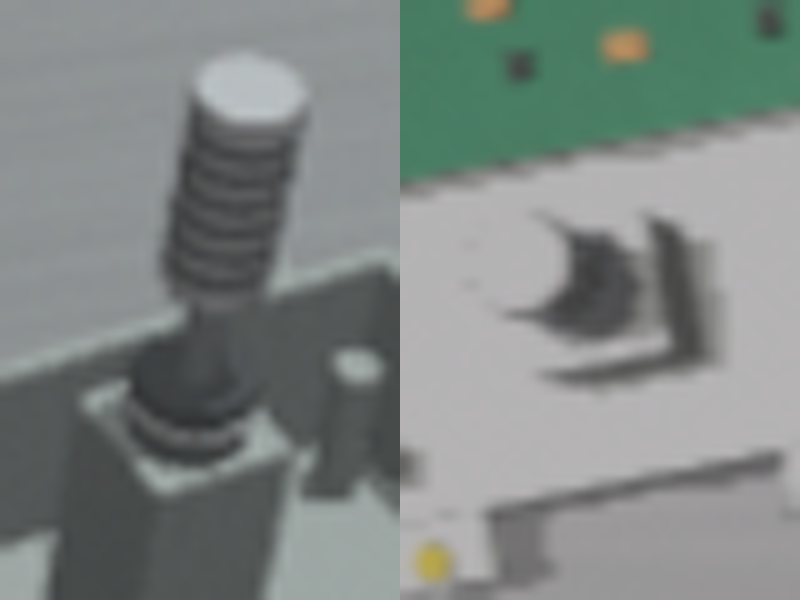

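View pics/s5.png

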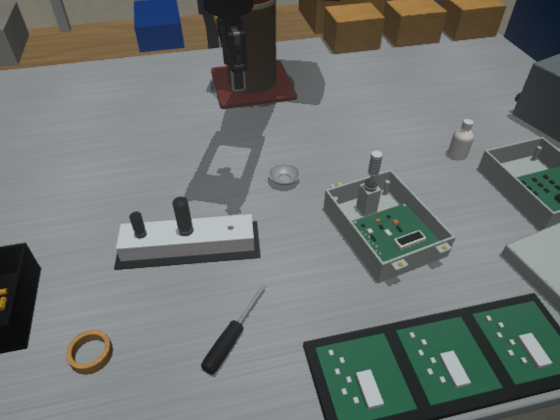

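```bash
python3 - <<'E'
from h import *
print(proj("scene",np.array([.53668,.13067,.145])))
job_done()
E
```

```text
[376.58254226 153.44731027]
the job is handed in; nothing more can be done
```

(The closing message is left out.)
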